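# Present the heavier bushing at the blow-off nozzle

### The job

First turn the valve handle on the air blow-off stand to 45 degrees open (half open, pointer on the long middle mark). Then lift the two look-alike flanged bushings in turn to feel which is the heavier (one has a tungsten core sealed inside, the other a plastic one), setting them down upright on the bench without dropping them. Finish while still holding the heavier bushing upright in the air in front of the nozzle, its middle in line with the nozzle and about 4 cm of gap between them, with the lighter one left standing on the bench, the valve still half open and the brush, oil stone and hammer left alone.

Things in the scene. Friction and masses are not known exactly. Their poses are not given: they have to be found in the camera images.
- valve (a joint): opening angle of the stand's quarter-turn valve, rad: 0 closed, 1.571 fully open, 0.785 half open. It turns about the vertical axis through the middle of its bar handle and grows counter-clockwise seen from above. It has light friction (0.06 N m) and stays where it is left.
- valve_handle (a point): centre of the valve's dark steel bar handle, which is 64 mm long (along this point's x), 12 mm thick (y) and 26 mm tall (z), 88 mm above the bench; it turns with the handle. 20 mm below its underside is the dial, an aluminium disc 82 mm across with black marks: the long one in the middle is half open. The handle's -x end carries the pointer; at opening 0 the handle's axes are those of the stand.
- stand: the blow-off stand, fixed to the bench: grey base plate 100 (x) x 200 (y) x 8 mm with an aluminium block, the valve at its +y end (65 mm from the middle) and a nozzle on a bent tube at its -y end (65 mm). Origin: centre of the underside. Its -x side faces the robot, more or less; nothing of it is higher than 115 mm.
- nozzle_tip (a point): tip of the brass nozzle, 105 mm above the bench; the nozzle is level and blows along the stand's -x. Axes as the stand's.
- present_point (a point): where the middle of the heavier bushing is to be held: 60 mm straight in front of the nozzle tip, at its height (105 mm above the bench). A point in the air; axes as the stand's.
- bushing_1_center (a point): centre, half-way up, of one of two aluminium bushings that look the same: an upright cylinder 40 mm across and 64 mm tall in all, with a flange 52 mm across and 8 mm thick at the foot, standing on the bench. One weighs 0.16 to 0.22 kg, the other 0.55 to 0.75 kg; looks, place and name do not tell which. The core inside has about 1 mm of play.
- bushing_2_center (a point): centre, half-way up, of the other aluminium bushing (same shape and size, see bushing_1_center).
- bushing_1: the same bushing as bushing_1_center; origin at the centre of its underside.
- bushing_2: the same bushing as bushing_2_center; origin at the centre of its underside.
- bench_brush: wooden bench brush, 26 x 165 x 23 mm, long along its y, lying on the bench; a bystander. Origin: centre of its underside.
- oil_stone: grey oil stone, 38 x 125 x 21 mm, long along its y, lying on the bench; a bystander. Origin: centre of its underside.
- hammer: small hammer with a wooden handle, 69 x 218 x 25 mm, long along its y, lying on the bench; a bystander. Origin: centre of its underside.
- worktop: the grey bench top everything stands on, fixed; its top is at height 0. Origin: near its middle, 38 mm below the top.
Mind the look-alikes: they are no part of the job. Leave any brown or pink look-alike of the bushing_1 alone.

How it is judged:
On the way, in this order (a step that is already met when the one before it is completed fails the run):
1. the valve is set to half open, 45 degrees within 8 (value of joint valve between 0.645 and 0.925 rad), for 0.5 s.
2. the lighter bushing has been lifted off the bench in the fingers while the heavier stands on it (presses on the bench with over 3.5 N) (((height (world z) of bushing_1_center above 0.045 m and contact force between the fingers and bushing_1 above 1 N and contact force between bushing_2 and worktop above 3.5 N) or (height (world z) of bushing_2_center above 0.045 m and contact force between the fingers and bushing_2 above 1 N and contact force between bushing_1 and worktop above 3.5 N))), for 0.2 s.
At the end, for the whole second after the job is handed in: Heavier bushing held still and upright (10 deg) in the fingers, touching nothing else, its middle at the presenting point (22 mm along the nozzle and in height, 18 mm sideways); the lighter one (under 3.5 N) stands on the bench, let go; valve 45 deg open within 8 (all of step 1 and ((x of bushing_1_center in the frame of present_point between -0.022 and 0.022 m and y of bushing_1_center in the frame of present_point between -0.018 and 0.018 m and z of bushing_1_center in the frame of present_point between -0.022 and 0.022 m and angle between bushing_1_center's own z axis and vertical below 0.17 rad and contact force between the fingers and bushing_1 above 2 N and contact force between bushing_1 and stand below 0.1 N and contact force between each of bushing_1, the fingers and bushing_2 below 0.1 N and linear speed of bushing_1 below 0.03 m/s and height (world z) of bushing_2_center between 0.028 and 0.036 m and angle between bushing_2_center's own z axis and vertical below 0.08 rad and linear speed of bushing_2 below 0.02 m/s and contact force between bushing_2 and worktop between 0.5 and 3.5 N) or (x of bushing_2_center in the frame of present_point between -0.022 and 0.022 m and y of bushing_2_center in the frame of present_point between -0.018 and 0.018 m and z of bushing_2_center in the frame of present_point between -0.022 and 0.022 m and angle between bushing_2_center's own z axis and vertical below 0.17 rad and contact force between the fingers and bushing_2 above 2 N and contact force between bushing_2 and stand below 0.1 N and contact force between each of bushing_2, the fingers and bushing_1 below 0.1 N and linear speed of bushing_2 below 0.03 m/s and height (world z) of bushing_1_center between 0.028 and 0.036 m and angle between bushing_1_center's own z axis and vertical below 0.08 rad and linear speed of bushing_1 below 0.02 m/s and contact force between bushing_1 and worktop between 0.5 and 3.5 N))); the arm keeps its last pose, push and grip.
It fails at once if a bushing is tipped over (angle between any of bushing_1_center, bushing_2_center's own z axis and vertical above 0.6 rad).
It fails at once if a bushing is dropped (falls freely for more than about 1 cm) ((linear speed of bushing_1 above 0.45 m/s and contact force between the fingers and bushing_1 below 0.05 N) or (linear speed of bushing_2 above 0.45 m/s and contact force between the fingers and bushing_2 below 0.05 N)).
It fails at once if the brush, the oil stone or the hammer is shifted by more than 3 cm (distance of any of bench_brush, oil_stone, hammer from where it was at the start of the episode above 0.03 m).
It also fails if it takes over 72 s, if anything falls off the work surface, if the arm or the gripper's body presses on something with over 40 N, if the wrist force passes 120 N, or if a joint passes its speed limit or range.

### The arm

A 6-joint arm with a two-finger parallel gripper is mounted at the origin on a cart in front of the work surface, level with it; the furniture and walls round the work are solid. World frame = base frame: x ahead of the robot, y to its left, z up, the work surface at z = 0. Lengths are in m, angles in rad, forces in N, time in s.
With the tool pointing down it reaches from about 0.4 to 0.825 m from the base axis. Payload 7 kg.
Tool frame: the origin (TCP) lies between the finger pads; the fingertips stand 25 mm ahead of it and the grasp point (between the pads) lies 6 mm ahead of it (arm.tip_extent is the z of the fingertips in the tool frame, in m); z points along the fingers, x is the direction in which the jaws open and shut, and the axes are right-handed (so a half turn about z gives the same grasp; the last joint's range is limited). The gripper opens to 88 mm and grips with 3 to 60 N. Pads are 19 mm wide; open, the fingers measure 130 mm over their backs; the gripper's body (78 mm by 193 mm) begins 47 mm behind the grasp point.
Start: joints at [-0.899, 0.359, 0.012, 0, -1.224, -0.288], TCP at [0.253, -0.626, 0.252] pointing down, gripper open.
Joint ranges: [-3.07, 3.07], [-1.43, 2.12], [-1.02, 1.25], [-3.03, 1.67], [-3.05, -0], [-3.03, 3.03]. Speed limits (rad/s): [2.39, 2.39, 3.01, 3.14, 3.14, 3.14].

### API

Orientations are given as [roll, pitch, yaw] about the fixed x, y, z axes, in that order (R = Rz(yaw) Ry(pitch) Rx(roll)).
In Python, from station import monitor, grab_frame, job_done, arm gives the robot as it stands.
- The arm moves only by the shell command python3 -m jog 'ROWS' [FORCE]. ROWS is JSON, a list that holds one entry, the list of rows, each a list of 7 numbers: the shift along the world's x, y, z in m, then the turn, a rotation vector about the world's x, y, z in rad, then the opening, from 0 (shut) to 1 (fully open). In form: [[[dx, dy, dz, ax, ay, az, claw], ...]]. A call has 1 to 20 rows; each row shifts and turns the commanded pose from where the row before left it; what a row does not reach is not made up. A row lasts 1/8 s, in which the tool goes at most 62.5 mm and 10.7 degrees, less where a joint would pass 70% of its speed; a pose out of reach is approached as far as the arm can. A call is refused whole if a number of a shift passes 0.0625 or a number of a turn 0.188, either way. A call with a gripper value outside its range is refused whole. The fingers move at their own pace and stop on an object; FORCE is the grip in N (left out, the last holds). Time passes only in rows, so rows that do not move let the fingers close. It gives the time, the measured TCP pose, the force and the opening at its end, in the units of the state.
- monitor.get_state(): the state, without advancing time (a new reading comes with each control period).
- grab_frame(name): name is "scene" or "top"; returns a dict with "pixels" (384x512x3 uint8, red, green, blue), "K" (3x3 intrinsics, pixels), "view" (4x4, takes a point from world to camera coordinates). Camera axes: x right, y down, z forward; pixel columns grow to the right and rows downward; lengths in m; the calibration is good to about 2 mm. A picture is of the moment at which its call begins. There is no depth.
- job_done(): hands the job in, once; it reports no verdict.
The state is a dict: "t": time; "q": joint angles; "qd": joint speeds; "joint_efforts": joint torques, N m; "eef_pos": TCP position; "ee_rot": TCP orientation; "force": force on the tool from outside, world axes, zero at the start; "moment": the same for the moment, N m; "width": finger opening in m.
Only numpy, scipy, OpenCV 4.12 (cv2) and the standard library are available. Lean on these libraries where they do the work, as an engineer would, in place of code of your own. Each camera call takes 0.05 s, during which the arm holds its last target.

## Working session

There is one attempt and no reset: what is moved stays moved. The work goes in short steps, Python scripts to look and compute and a shell command to move; the robot and the scene stay as the last step left them, time stands still between calls to the robot, and variables do not carry over. Pictures are saved under pics/ and viewed, and the job is handed in when it is done.

```bash
mkdir -p pics; ls; python3 - <<'E'
from station import monitor, grab_frame, arm
import cv2, numpy as np
s=monitor.get_state(); print({k:np.round(v,3).tolist() for k,v in s.items()}); print(arm.tip_extent)
for n in ("scene","top"):
    f=grab_frame(n); cv2.imwrite(f"pics/{n}0.png",cv2.resize(f["pixels"][...,::-1],(768,576)))
    print(n,np.round(f["K"],2).tolist(),np.round(f["view"],4).tolist())
    np.savez(f"pics/{n}0.npz",**f)
E
```

```text
pics
{'t': 0.0, 'q': [-0.899, 0.359, 0.011, -0.0, -1.224, -0.288], 'qd': [-0.0, 0.001, -0.001, -0.0, 0.001, -0.001], 'joint_efforts': [0.0, -58.272, 29.306, 6.997, 0.007, -0.0], 'eef_pos': [0.253, -0.625, 0.251], 'ee_rot': [-3.141, -0.002, 1.954], 'force': [-0.204, -0.041, -0.153], 'moment': [0.018, 0.027, -0.022], 'width': 0.088}
0.025
scene [[355.57, 0.0, 256.2], [0.0, 355.57, 196.61], [0.0, 0.0, 1.0]] [[-0.6823, -0.7309, 0.0136, 0.3311], [-0.525, 0.477, -0.7049, 0.3101], [0.5087, -0.488, -0.7092, 1.0617], [0.0, 0.0, 0.0, 1.0]]
top [[392.01, 0.0, 261.03], [0.0, 392.01, 198.61], [0.0, 0.0, 1.0]] [[0.0207, -0.9998, -0.0029, -0.0135], [-0.9973, -0.0204, -0.0699, 0.5003], [0.0698, 0.0043, -0.9976, 1.5492], [0.0, 0.0, 0.0, 1.0]]
```

View pics/scene0.png

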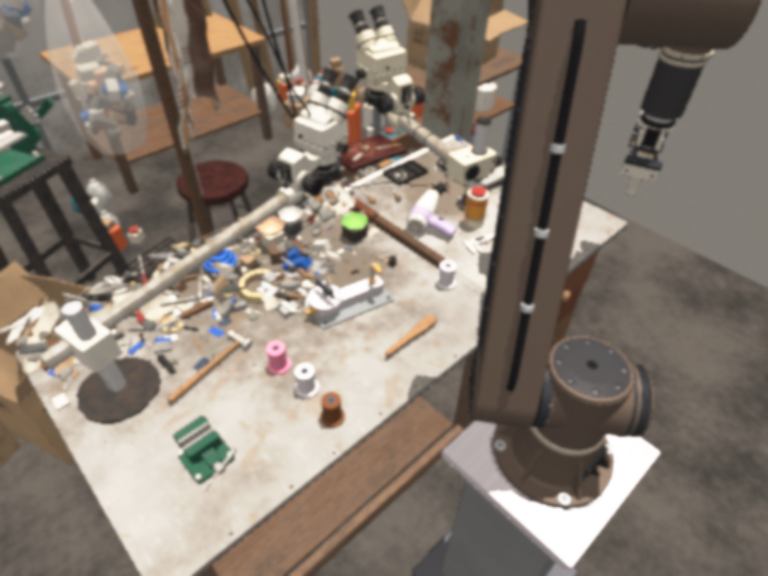

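View pics/top0.png

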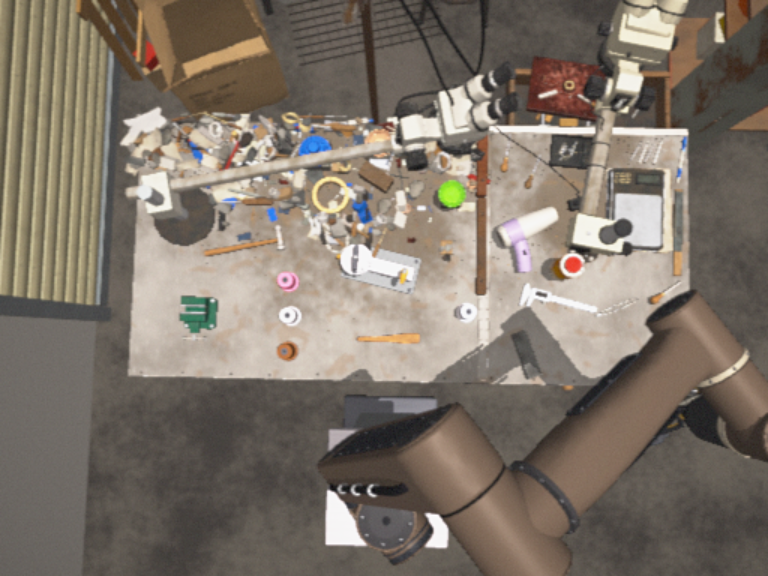

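The images show two silver bushings, at about (290,316) and (466,313) in the 768-wide top view. The look-alikes are pink at (288,281) and brown at (287,351). The stand is near (380,268), the brush near (390,338) and the hammer near (245,246). I'll take close crops next.

```bash
cat > h.py <<'E'
import numpy as np, cv2
from station import grab_frame, monitor
def get(n,save=None):
    f=grab_frame(n)
    if save: np.savez(save,**f)
    return f
def ray(f,uv,z):
    K,V=f["K"],f["view"]; R,t=V[:3,:3],V[:3,3]
    c=-R.T@t; d=R.T@np.linalg.inv(K)@np.array([uv[0],uv[1],1.0])
    return c+d*(z-c[2])/d[2]
def proj(f,p):
    K,V=f["K"],f["view"]; x=K@(V[:3,:3]@np.array(p)+V[:3,3]); return x[:2]/x[2]
def crop(f,box,k,name):
    u0,v0,u1,v1=box
    im=f["pixels"][v0:v1,u0:u1,::-1]; cv2.imwrite(name,cv2.resize(im,None,fx=k,fy=k,interpolation=cv2.INTER_CUBIC))
E
python3 - <<'E'
from h import *
t=dict(np.load("pics/top0.npz")); s=dict(np.load("pics/scene0.npz"))
crop(t,(170,150,330,250),5,"pics/c1.png")
crop(s,(170,160,320,290),5,"pics/c2.png")
crop(t,(280,190,400,260),6,"pics/c3.png")
E
```

```text
(no output)
```

View pics/c1.png

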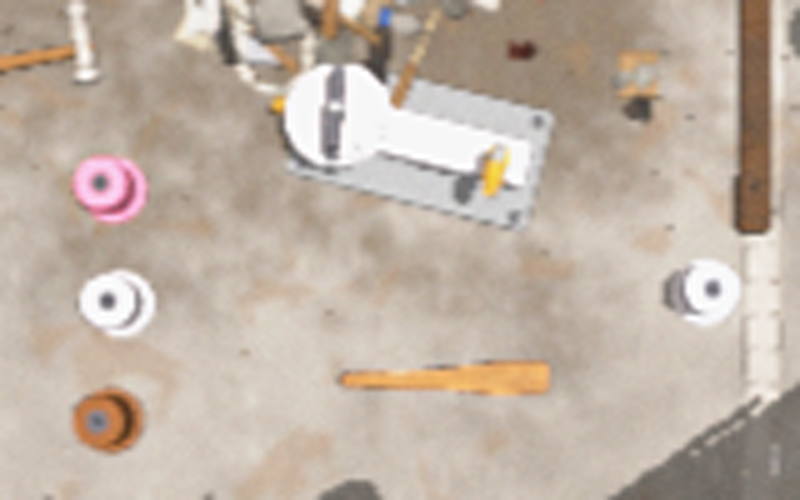

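View pics/c2.png

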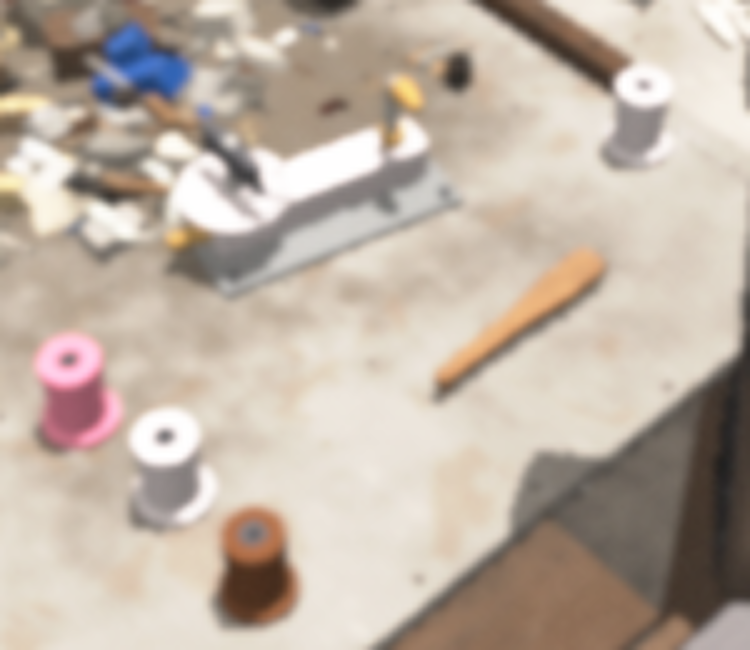

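View pics/c3.png

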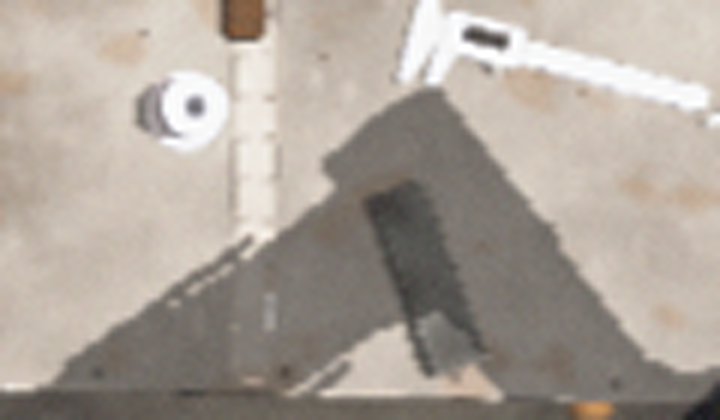

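```bash
python3 - <<'E'
from h import *
t=dict(np.load("pics/top0.npz")); s=dict(np.load("pics/scene0.npz"))
c=lambda x,y,k,o:((x+.5)/k-.5+o[0],(y+.5)/k-.5+o[1])
T=lambda x,y:c(x,y,5,(170,150)); S=lambda x,y:c(x,y,5,(170,160))
for n,a,b in (("L",(108,300),(165,437)),("R",(712,289),(645,85)),("pink",(100,183),(69,360)),("brown",(97,421),(254,533))):
    print(n,ray(t,T(*a),.064).round(4),ray(s,S(*b),.064).round(4))
print("dial",ray(t,T(335,115),.055).round(4))
P=[ray(t,T(*a),.008)[:2] for a in ((553,112),(525,229),(288,170))]
print("plate",np.round(P,4)); 
print("lens",np.linalg.norm(P[0]-P[1]),np.linalg.norm(P[1]-P[2]))
d=P[2]-P[1]; yaw=np.arctan2(-d[0],d[1]); print("yaw",yaw, "yaw2",np.arctan2((P[0]-P[1])[1],(P[0]-P[1])[0]))
print("handle ends",ray(t,T(337,68),.101).round(4),ray(t,T(331,158),.101).round(4))
print("handle ends scene",ray(s,S(208,130),.101).round(4),ray(s,S(255,185),.101).round(4))
print("nozzle tip top",ray(t,T(490,192),.105).round(4))
print("nozzle scene", ray(s,S(405,85),.105), ray(s,S(418,100),.105))
# brush, stone
print("brush",ray(t,T(340,380),.02),ray(t,T(550,375),.02)); print("pinkyellow",0)
crop(t,(220,155,290,205),11,"pics/c4.png"); crop(s,(200,170,260,220),13,"pics/c5.png")
E
```

```text
L [0.4491 0.266  0.064 ] [0.4466 0.2668 0.064 ]
R [ 0.4672 -0.2014  0.064 ] [ 0.4663 -0.2017  0.064 ]
pink [0.5399 0.2752 0.064 ] [0.5383 0.2754 0.064 ]
brown [0.3556 0.2714 0.064 ] [0.3537 0.2705 0.064 ]
dial [0.5981 0.0944 0.055 ]
plate [[ 0.6105 -0.0784]
 [ 0.5153 -0.0575]
 [ 0.5591  0.1344]]
lens 0.09751565998000628 0.19689028910192657
yaw -0.22439722266969495 yaw2 -0.21582083216607312
handle ends [0.6279 0.0907 0.101 ] [0.5589 0.0935 0.101 ]
handle ends scene [0.6169 0.0966 0.101 ] [0.5519 0.1066 0.101 ]
nozzle tip top [ 0.5351 -0.0276  0.105 ]
nozzle scene [ 0.55522242 -0.03564091  0.105     ] [ 0.53708768 -0.03171748  0.105     ]
brush [0.3910156  0.08754067 0.02      ] [ 0.39842372 -0.07913758  0.02      ]
pinkyellow 0
```

View pics/c4.png

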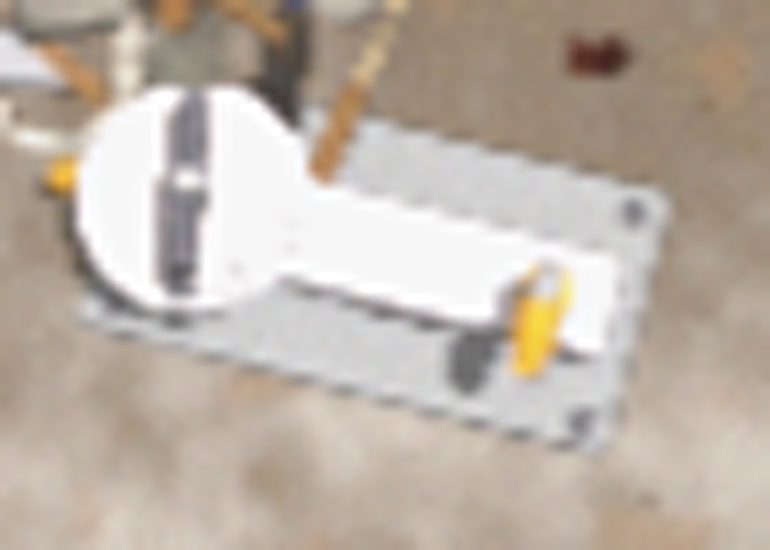

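View pics/c5.png

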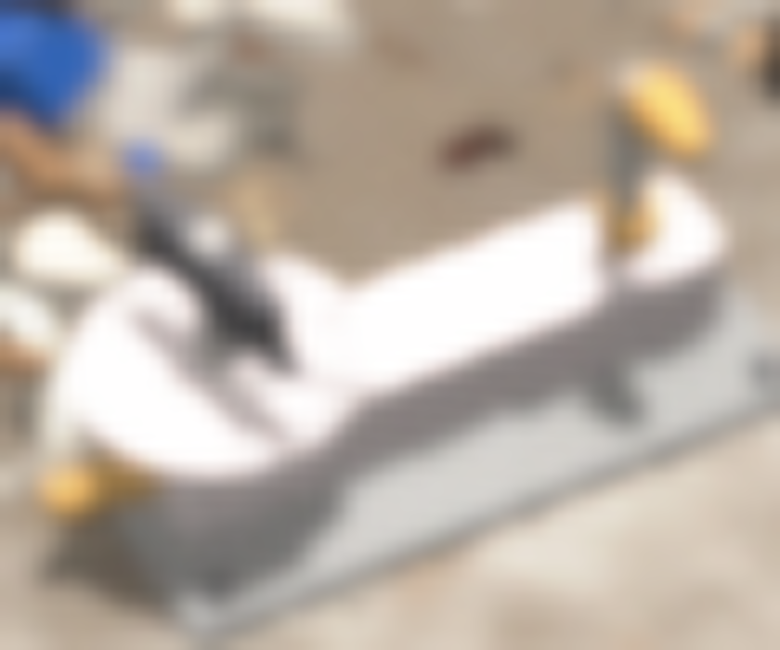

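```bash
python3 - <<'E'
from h import *
t=dict(np.load("pics/top0.npz")); s=dict(np.load("pics/scene0.npz"))
def bar(f,box):
    u0,v0,u1,v1=box; g=f["pixels"][v0:v1,u0:u1].max(2); 
    m=(g<150).astype(np.uint8); n,l,st,ce=cv2.connectedComponentsWithStats(m)
    for i in range(1,n):
        if st[i,4]>8:
            yx=np.argwhere(l==i); r=cv2.fitLine(yx[:,::-1].astype(np.float32),cv2.DIST_L2,0,.01,.01).ravel()
            c=ce[i]+[u0,v0]; pr=(yx[:,::-1]-ce[i])@r[:2]
            e=[ray(f,c+r[:2]*q,.1) for q in (pr.min(),pr.max())]
            d=e[1]-e[0]; print(st[i],ray(f,c,.1).round(4),"len",np.linalg.norm(d).round(4),"ang",np.arctan2(d[1],d[0]).round(3),np.arctan2(-d[1],-d[0]).round(3))
bar(t,(229,164,246,182))
print('scene'); bar(s,(205,182,226,200))
# boom height triangulation
def tri(a,b):
    P=[f["K"]@f["view"][:3] for f in (t,s)]
    X=cv2.triangulatePoints(P[0],P[1],np.array(a,float).reshape(2,1)/1.5,np.array(b,float).reshape(2,1)/1.5); return (X[:3]/X[3]).ravel().round(3)
print(tri((400,145),(292,190)), tri((155,185),(80,335)), tri((493,78),(310,185)))
# nozzle yellow
for n,f,box in (("t",t,(262,172,276,192)),("s",s,(244,172,258,186))):
    u0,v0,u1,v1=box; h=cv2.cvtColor(f["pixels"],cv2.COLOR_RGB2HSV)[v0:v1,u0:u1]
    m=(h[...,1]>110)&(h[...,2]>150); p=np.argwhere(m)[:,::-1]+[u0,v0]
    print(n,p.mean(0),p.min(0),p.max(0))
    q=p[p[:,1]>=p[:,1].max()-0]; print(q.mean(0), ray(f,q.mean(0),.105))
E
```

```text
[ 7  0  3  6 13] [0.6141 0.0912 0.1   ] len 0.0192 ang -3.094 0.048
[ 6  8  4 10 25] [0.5783 0.0934 0.1   ] len 0.0342 ang -0.029 3.112
scene
[ 4  1 13 15 75] [0.5883 0.1024 0.1   ] len 0.0772 ang 3.003 -0.139
[ 0.864 -0.018  0.172] [0.754 0.579 0.159] [ 1.153 -0.28  -0.072]
t [268.16666667 184.79166667] [266 182] [270 188]
[267.5 188. ] [ 0.53509601 -0.02725604  0.105     ]
s [251.14285714 178.61904762] [249 176] [253 181]
[252.5 181. ] [ 0.533324   -0.02484269  0.105     ]
```

```bash
python3 -m jog '[[[0.0108,0.0225,0,0,0,-0.03,1],[0.0216,0.045,0,0,0,-0.03,1],[0.0216,0.045,0,0,0,-0.03,1],[0.0216,0.045,0,0,0,-0.03,1],[0.0216,0.045,0,0,0,-0.03,1],[0.0216,0.045,0,0,0,-0.03,1],[0.0216,0.045,0,0,0,-0.03,1],[0.0216,0.045,0,0,0,-0.03,1],[0.0216,0.045,0,0,0,-0.03,1],[0.0216,0.045,0,0,0,-0.03,1],[0.0216,0.045,0,0,0,-0.03,1],[0.0216,0.045,0,0,0,-0.03,1],[0.0216,0.045,0,0,0,-0.03,1]]]' 20
```

```text
t: 1.72
eef_pos: [0.523, -0.0617, 0.2514]
ee_rot: [-3.141, -0.0, 1.564]
force: [1.5, 0.8, 0.2]
width: 0.0878
```

```bash
python3 -m jog '[[[0.02,0.04,0,0,0,-0.02,1],[0.02,0.04,0,0,0,-0.02,1],[0.02,0.04,0,0,0,-0.02,1],[0.015,0.035,-0.03,0,0,0,1],[0,0,-0.04,0,0,0,1],[0,0,0,0,0,0,1]]]' 20; python3 - <<'E'
from h import *
s=get("scene"); crop(s,(190,140,290,210),8,"pics/d1.png"); t=get("top"); crop(t,(210,140,310,210),8,"pics/d2.png")
E
```

```text
t: 2.48
eef_pos: [0.5956, 0.0912, 0.1782]
ee_rot: [-3.135, 0.003, 1.505]
force: [-0.2, 0.5, 0.1]
width: 0.0877
```

View pics/d1.png

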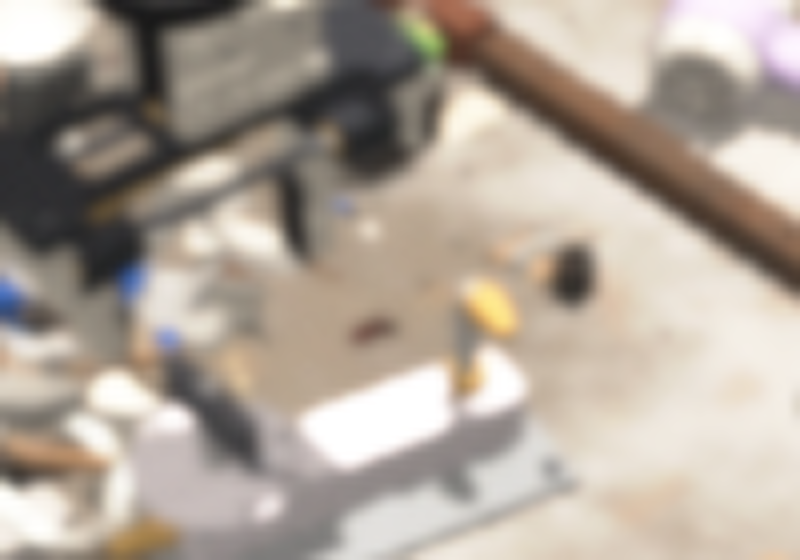

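View pics/d2.png

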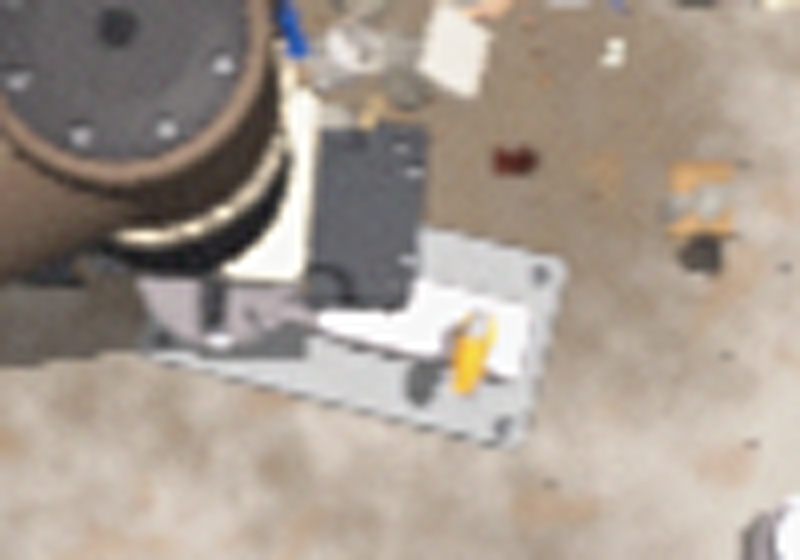

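The gripper straddles the dark handle: in the scene crop the fingers are around (110,260) and (300,200), with the handle at about (215,410) below. I'll descend and close.

```bash
python3 -m jog '[[[0.001,0.001,-0.02,0,0,0,1],[0.001,0.001,-0.02,0,0,0,1],[0,0,-0.02,0,0,0,0.7],[0,0,-0.014,0,0,0,0.4],[0,0,0,0,0,0,0],[0,0,0,0,0,0,0],[0,0,0,0,0,0,0]]]' 15
```

```text
t: 3.45
eef_pos: [0.6003, 0.0938, 0.1086]
ee_rot: [3.14, -0.001, 1.505]
force: [0.0, -0.8, 0.7]
width: 0.0434
```

```bash
python3 -m jog '[[[0,0,-0.002,0,0,0,0],[0,0,0,0,0,0,0],[0,0,0,0,0,0,0],[0,0,0,0,0,0,0]]]' 15
```

```text
t: 3.95
eef_pos: [0.5997, 0.0936, 0.1056]
ee_rot: [-3.141, 0.0, 1.505]
force: [0.4, -0.9, 0.7]
width: 0.0116
```

```bash
python3 -m jog '[[[0,0,0,0,0,0.045,0],[0,0,0,0,0,0.09,0],[0,0,0,0,0,0.09,0],[0,0,0,0,0,0.09,0],[0,0,0,0,0,0.09,0],[0,0,0,0,0,0.09,0],[0,0,0,0,0,0.09,0],[0,0,0,0,0,0.045,0],[0,0,0,0,0,0,0],[0,0,0,0,0,0,0]]]'
```

```text
t: 5.2
eef_pos: [0.5994, 0.0947, 0.1055]
ee_rot: [3.141, -0.001, 2.135]
force: [-3.0, 5.5, 0.6]
width: 0.012
```

```bash
python3 -m jog '[[[0,0,0,0,0,0,0.5],[0,0,0,0,0,0,0.5],[0,0,0,0,0,0,0.5],[0,0,0.02,0,0,0,0.5],[0,0,0.04,0,0,0,0.7],[-0.015,0.017,0.03,0,0,-0.08,1],[-0.035,0.04,0,0,0,-0.12,1],[-0.035,0.04,0,0,0,-0.12,1],[-0.035,0.04,0,0,0,-0.12,1],[-0.031,0.035,0,0,0,-0.12,1],[0,0,0,0,0,0,1]]]'; python3 - <<'E'
from h import *
t=get("top"); crop(t,(170,140,310,245),5,"pics/e2.png"); s=get("scene"); crop(s,(160,150,310,270),5,"pics/e1.png"); 
E
```

```text
t: 6.58
eef_pos: [0.4472, 0.2675, 0.196]
ee_rot: [3.141, -0.001, 1.577]
force: [0.8, 0.1, -0.8]
width: 0.088
```

View pics/e1.png

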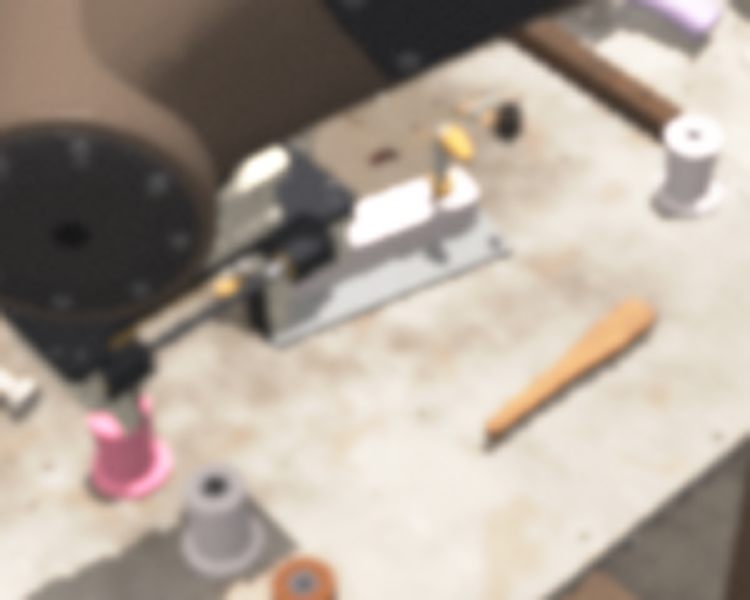

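View pics/e2.png

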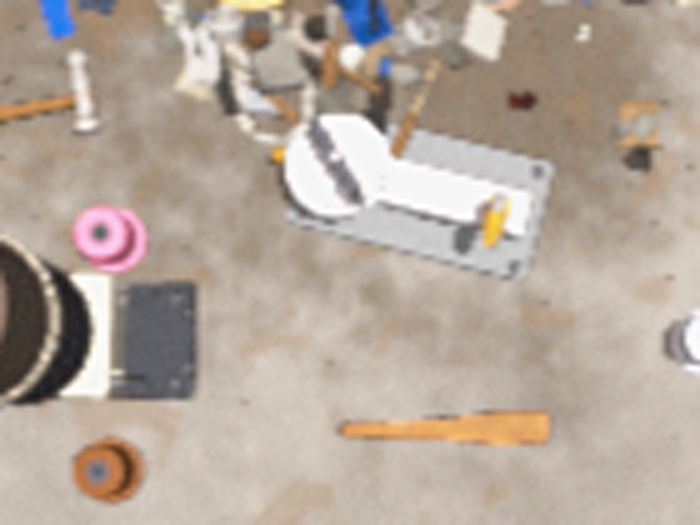

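The handle now runs (312,125) to (360,200) in the top crop, about 0.57–0.59 rad in world yaw, so the opening is about 0.79. The gripper is above the left bushing, between pink and brown. I'll descend and grip it.

```bash
python3 -m jog '[[[0.001,-0.001,-0.03,0,0,-0.006,1],[0,0,-0.04,0,0,0,1],[0,0,-0.04,0,0,0,1],[0,0,-0.028,0,0,0,1],[0,0,-0.01,0,0,0,1],[0,0,0,0,0,0,0.6],[0,0,0,0,0,0,0.4],[0,0,0,0,0,0,0.3],[0,0,0,0,0,0,0.3],[0,0,0,0,0,0,0.3],[0,0,0,0,0,0,0.3]]]' 40; python3 - <<'E'
from h import *
print(monitor.get_state()["force"])
s=get("scene"); crop(s,(170,200,270,275),7,"pics/f1.png")
E
```

```text
t: 8.05
eef_pos: [0.4501, 0.2652, 0.048]
ee_rot: [3.141, -0.001, 1.569]
force: [-0.9, 0.4, 4.2]
width: 0.0398
[-0.92007536  0.41899859  4.23482153]
```

View pics/f1.png

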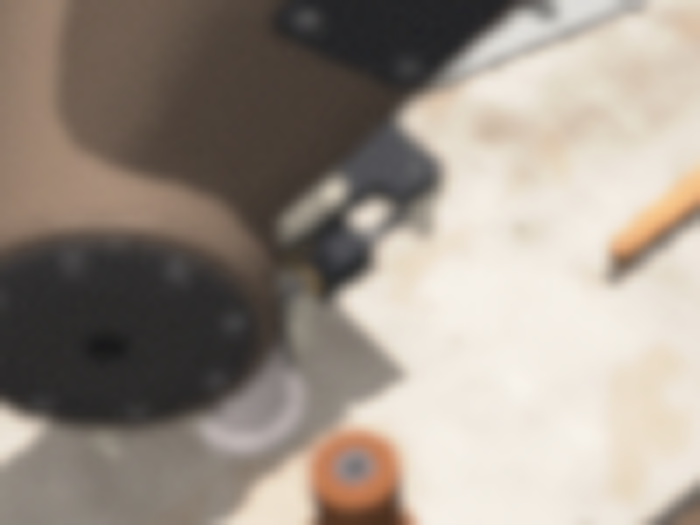

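```bash
python3 -m jog '[[[0,0,0.005,0,0,0,0],[0,0,0.01,0,0,0,0],[0,0,0.01,0,0,0,0],[0,0,0.005,0,0,0,0],[0,0,0,0,0,0,0],[0,0,0,0,0,0,0],[0,0,0,0,0,0,0],[0,0,0,0,0,0,0]]]' 40; python3 - <<'E'
from h import *
print(monitor.get_state()["force"],monitor.get_state()["moment"])
s=get("scene"); crop(s,(170,200,270,275),7,"pics/f2.png")
E
```

```text
t: 9.1
eef_pos: [0.4496, 0.2645, 0.0773]
ee_rot: [-3.141, 0.0, 1.569]
force: [0.3, 0.2, -2.2]
width: 0.0398
[ 0.2631013   0.19028884 -2.19817061] [-0.02921429 -0.04007408  0.05228415]
```

View pics/f2.png

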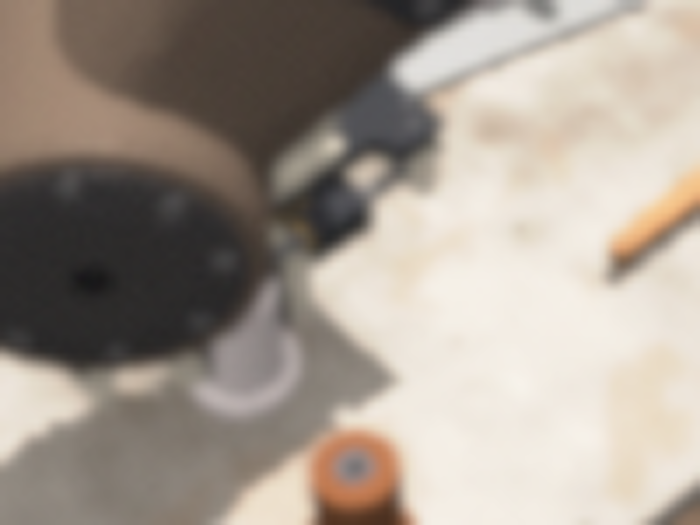

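The scale reads −2.2 N (about 0.2 kg) with the left bushing clear of the bench in the picture, so it's the light one. I'll set it down gently.

```bash
python3 -m jog '[[[0,0,-0.01,0,0,0,0],[0,0,-0.01,0,0,0,0],[0,0,-0.005,0,0,0,0],[0,0,-0.003,0,0,0,0],[0,0,-0.001,0,0,0,0],[0,0,-0.0005,0,0,0,0],[0,0,0,0,0,0,0],[0,0,0,0,0,0,0]]]' 40;python3 -m jog '[[[0,0,-0.0005,0,0,0,0],[0,0,0,0,0,0,0]]]' 10
```

```text
t: 10.15
eef_pos: [0.4498, 0.2647, 0.0483]
ee_rot: [3.141, -0.0, 1.569]
force: [-0.0, 0.2, -1.7]
width: 0.0394
t: 10.4
eef_pos: [0.4498, 0.2647, 0.048]
ee_rot: [3.141, -0.0, 1.569]
force: [-1.9, -0.4, 4.7]
width: 0.0404
```

```bash
python3 -m jog '[[[0,0,0,0,0,0,0.55],[0,0,0,0,0,0,0.7],[0,0,0,0,0,0,1],[0,0,0,0,0,0,1],[0,0,0.02,0,0,0,1],[0,0,0.04,0,0,0,1],[0,0,0.05,0,0,0,1],[0,-0.02,0.04,0,0,0,1],[0,-0.045,0,0,0,-0.02,1],[0,-0.045,0,0,0,-0.03,1],[0,-0.045,0,0,0,-0.03,1],[0,-0.045,0,0,0,-0.03,1],[0,-0.045,0,0,0,-0.03,1],[0,-0.045,0,0,0,-0.03,1],[0.005,-0.045,0,0,0,-0.03,1],[0.005,-0.045,0,0,0,-0.02,1],[0,0,0,0,0,0,1]]]'; python3 - <<'E'
from h import *
s=get("scene","pics/s3.npz"); t=get("top","pics/t3.npz"); crop(s,(160,150,330,275),4,"pics/g1.png");crop(t,(170,140,350,245),4,"pics/g2.png")
c=lambda x,y,k,o:((x+.5)/k-.5+o[0],(y+.5)/k-.5+o[1])
P=[f["K"]@f["view"][:3] for f in (t,s)]
X=cv2.triangulatePoints(P[0],P[1],np.array(c(754,232,5,(170,150))).reshape(2,1),np.array(c(612,82,5,(170,160))).reshape(2,1)); print((X[:3]/X[3]).ravel())
E
```

```text
t: 12.52
eef_pos: [0.4595, -0.1177, 0.1973]
ee_rot: [-3.141, 0.0, 1.344]
force: [0.3, 0.4, -0.5]
width: 0.0878
[ 0.52027465 -0.2384854   0.00857618]
```

View pics/g1.png

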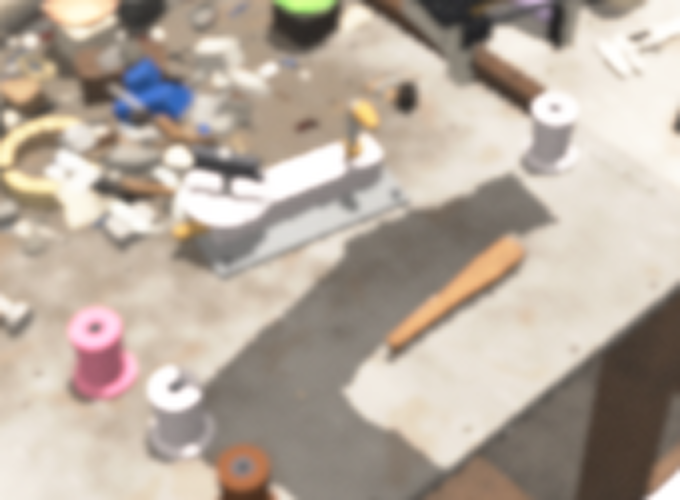

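View pics/g2.png

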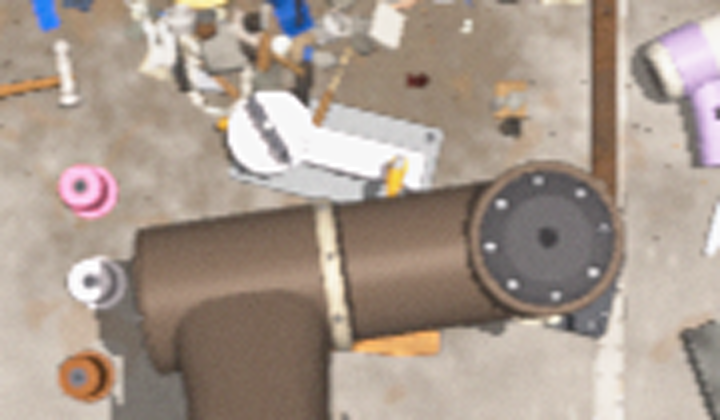

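The light bushing stands upright at (180,410) in the scene crop, and the handle is still at 45°. Next is the right bushing.

```bash
python3 -m jog '[[[0.002,-0.028,0,0,0,0,1],[0.003,-0.028,0,0,0,0,1],[0.002,-0.028,-0.01,0,0,0,1],[0,0,-0.04,0,0,0,1],[0,0,-0.04,0,0,0,1],[0,0,-0.03,0,0,0,1],[0,0,-0.02,0,0,0,1],[0,0,-0.009,0,0,0,1],[0,0,0,0,0,0,0.6],[0,0,0,0,0,0,0.4],[0,0,0,0,0,0,0.2],[0,0,0,0,0,0,0],[0,0,0,0,0,0,0],[0,0,0,0,0,0,0],[0,0,0,0,0,0,0]]]' 50
```

```text
t: 14.5
eef_pos: [0.4668, -0.1995, 0.0488]
ee_rot: [3.141, 0.0, 1.349]
force: [-1.0, -1.7, 4.2]
width: 0.0396
```

```bash
python3 -m jog '[[[0,0,0.005,0,0,0,0],[0,0,0.01,0,0,0,0],[0,0,0.01,0,0,0,0],[0,0,0.005,0,0,0,0],[0,0,0,0,0,0,0],[0,0,0,0,0,0,0],[0,0,0,0,0,0,0],[0,0,0,0,0,0,0]]]' 50; python3 - <<'E'
from h import *
print(monitor.get_state()["force"])
s=get("scene"); crop(s,(250,140,350,215),7,"pics/i1.png")
E
```

```text
t: 15.5
eef_pos: [0.4666, -0.1994, 0.0783]
ee_rot: [-3.141, 0.0, 1.349]
force: [-0.5, -0.5, -6.1]
width: 0.0394
[-0.48548639 -0.52306605 -6.1145941 ]
```

View pics/i1.png

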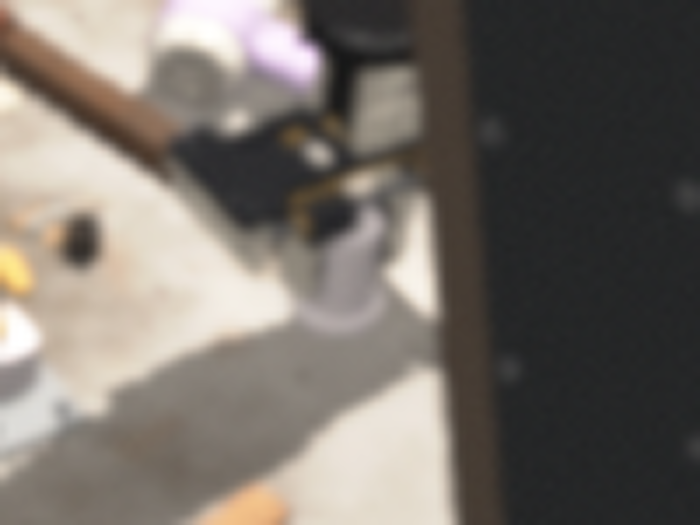

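The right bushing reads −6.1 N (about 0.6 kg), so it's the heavier one. I'll carry it to the presenting point, aiming TCP ≈ (0.4765, −0.014, 0.122).

```bash
python3 -m jog '[[[0,0.005,0.01,0,0,0,0],[0,0.01,0.014,0,0,0,0],[0.001,0.02,0.014,0,0,0,0],[0.001,0.025,0.006,0,0,0,0],[0.002,0.025,0,0,0,0,0],[0.002,0.025,0,0,0,0,0],[0.002,0.025,0,0,0,0,0],[0.001,0.02,0,0,0,0,0],[0.001,0.015,0,0,0,0,0],[0,0.01,0,0,0,0,0],[0,0.005,0,0,0,0,0],[0,0,0,0,0,0,0],[0,0,0,0,0,0,0],[0,0,0,0,0,0,0]]]' 50; python3 - <<'E'
from h import *
print(monitor.get_state()["force"])
s=get("scene","pics/s5.npz"); crop(s,(160,130,330,260),4,"pics/j1.png")
t=get("top","pics/t5.npz"); crop(t,(170,140,330,250),4,"pics/j2.png")
E
```

```text
t: 17.3
eef_pos: [0.4766, -0.0148, 0.1225]
ee_rot: [-3.141, 0.0, 1.348]
force: [0.2, 0.1, -6.5]
width: 0.0394
[ 0.17216627  0.12710755 -6.46763679]
```

View pics/j1.png

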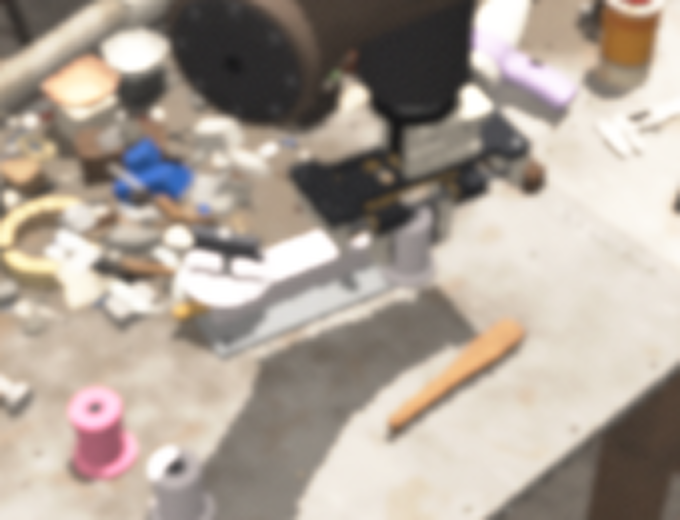

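View pics/j2.png

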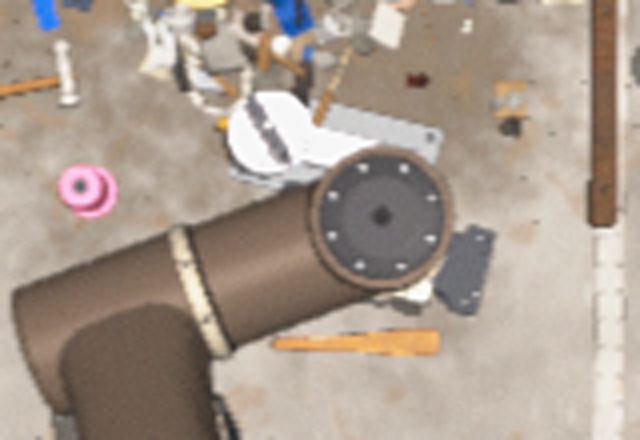

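```bash
python3 - <<'E'
from h import *
s=dict(np.load("pics/s5.npz")); t=dict(np.load("pics/t5.npz"))
Q=lambda p:((proj(s,p)-[160,130]+.5)*4-.5).round(1)
print("expected flange bottom",Q((.4766,-.0148,.073)),"top",Q((.4766,-.0148,.137)),"light hole",Q((.4498,.2647,.064)))
for dx,dy in((.026,0),(-.026,0),(0,.026),(0,-.026)): print(Q((.4766+dx,-.0148+dy,.077)))
c=lambda x,y,k,o:((x+.5)/k-.5+o[0],(y+.5)/k-.5+o[1])
a=ray(t,c(252,96,4,(170,140)),.1);b=ray(t,c(284,160,4,(170,140)),.1); d=a-b; print("handle yaw",np.arctan2(d[1],d[0]), (a+b)/2)
crop(s,(235,170,285,210),14,"pics/k1.png")
E
```

```text
expected flange bottom [406.3 269.5] top [408.1 216.7] light hole [171.6 465.6]
[386.3 251. ]
[426.9 281.9]
[384.9 280.4]
[427.5 252.4]
handle yaw 0.4848916046661958 [0.59579031 0.0913631  0.1       ]
```

View pics/k1.png

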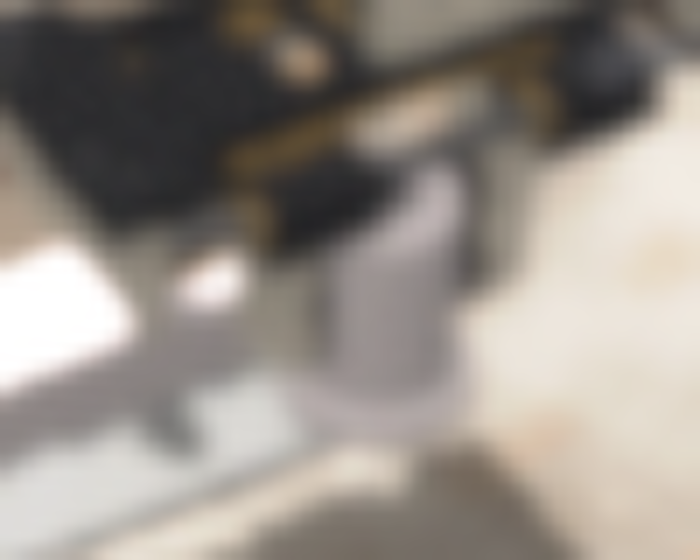

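```bash
python3 - <<'E'
from h import *
s=dict(np.load("pics/s5.npz")); t=dict(np.load("pics/t5.npz"))
crop(t,(222,158,252,186),22,"pics/l1.png"); s3=dict(np.load("pics/s3.npz"));crop(s3,(200,180,232,210),20,"pics/l2.png")
for f,(u0,v0,u1,v1) in ((t,(228,162,246,183)),(s3,(206,186,228,197))):
    g=f["pixels"][v0:v1,u0:u1].max(2); m=(g<160).astype(np.uint8); n,l,st,ce=cv2.connectedComponentsWithStats(m)
    for i in range(1,n):
        if st[i,4]<8: m[l==i]=0
    p=np.argwhere(m)[:,::-1].astype(np.float32); vx,vy,x,y=cv2.fitLine(p,cv2.DIST_L2,0,.01,.01).ravel()
    o=np.array([x+u0,y+v0]); a=ray(f,o-5*np.array([vx,vy]),.098); b=ray(f,o+5*np.array([vx,vy]),.098); d=a-b; print(st.tolist(),np.arctan2(d[1],d[0]),np.arctan2(-d[1],-d[0]),ray(f,o,.098))
E
```

```text
[[0, 0, 18, 21, 313], [5, 0, 2, 1, 2], [13, 0, 5, 4, 11], [4, 2, 4, 8, 19], [8, 10, 6, 9, 24], [0, 17, 4, 4, 9]] 2.6987111613302037 -0.4428814922595897 [0.5954394  0.09130316 0.098     ]
[[0, 0, 22, 11, 138], [1, 0, 19, 11, 104]] 0.46604834559966557 -2.6755443079901275 [0.58927091 0.09781275 0.098     ]
```

View pics/l1.png

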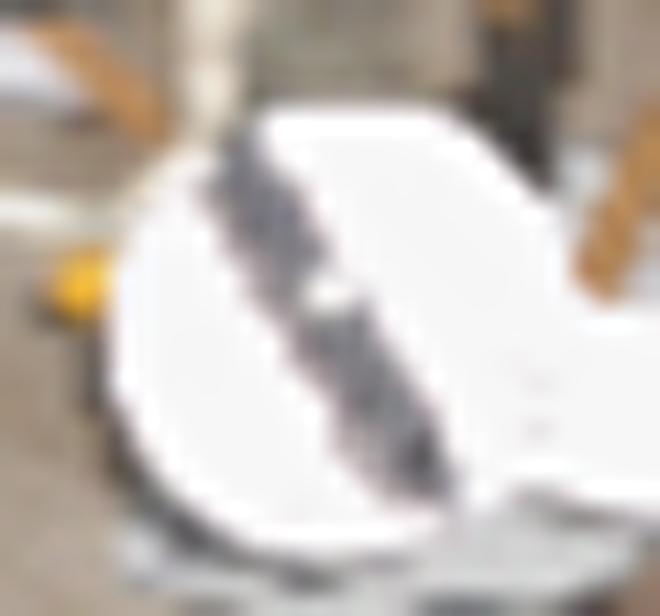

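View pics/l2.png

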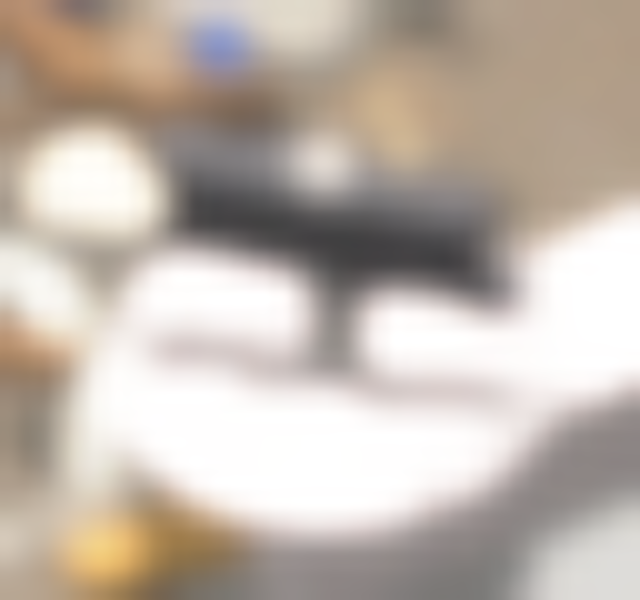

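```bash
python3 - <<'E'
from h import *
s=dict(np.load("pics/s3.npz")); t=dict(np.load("pics/t5.npz"))
c=lambda x,y,k,o:((x+.5)/k-.5+o[0],(y+.5)/k-.5+o[1])
def A(f,k,o,p,q,z):
    a=ray(f,c(*p,k,o),z);b=ray(f,c(*q,k,o),z);d=a-b;print(np.arctan2(d[1],d[0]).round(3),np.linalg.norm(d).round(4),((a+b)/2).round(4))
A(t,22,(222,158),(238,145),(420,490),.101)
A(t,22,(222,158),(265,140),(440,430),.101)
A(s,20,(200,180),(170,155),(495,215),.101)
A(s,20,(200,180),(180,210),(500,275),.09)
A(s,20,(200,180),(160,345),(510,395),.055)
E
```

```text
0.507 0.0679 [0.5944 0.0918 0.101 ]
0.563 0.059 [0.6001 0.0879 0.101 ]
0.578 0.0598 [0.5926 0.0938 0.101 ]
0.555 0.0595 [0.5897 0.0953 0.09  ]
0.637 0.0649 [0.5942 0.0958 0.055 ]
```

```bash
python3 - <<'E'
from station import monitor, job_done
s=monitor.get_state(); print(s["t"],s["eef_pos"],s["force"],s["width"])
print(job_done())
E
```

```text
17.4 [ 0.47669173 -0.01471165  0.12252192] [ 0.49289269  0.02724859 -6.94385795] 0.039289507677154716
the job is handed in; nothing more can be done
None
```

I handed the job in at t = 17.4 s with the heavier bushing held in front of the nozzle. No verdict was given.

- **Valve:** I gripped the handle and turned it counter-clockwise by 0.63 rad. The clearer image fits of the handle minus the stand's yaw put the opening at about 0.77 rad, where half open is 0.785. Single readings ranged from about 0.70 to 0.86, all inside the 0.645–0.925 limits. One automatic fit of the handle line in the top view was unusable, because its mask took in the background, and I discarded it.
- **Light bushing:** The left one read about 2.2 N when lifted, or about 0.2 kg. I set it back down, and it was standing upright in the last picture.
- **Heavy bushing:** The right one read about 6.1–6.9 N, or about 0.6–0.7 kg. It is held at 50 N grip with its measured centre at about (0.477, −0.015, 0.105). The presenting point I worked out is (0.4765, −0.014, 0.105). I didn't set this one down after feeling it, since it was the one to present.
- **Disagreement:** In the scene view, the flange looked a few millimetres (about 3–5) from where the arm pose puts it. That is inside the 18–22 mm tolerance, so I left it.
- **Bystanders:** I steered clear of the brush, oil stone, hammer and the pink and brown look-alikes, and saw no sign that any had moved. I did not measure their positions at the end.

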